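# Square up the label pads in the stacking corner

### The arm

A 6-joint arm with a two-finger parallel gripper is mounted at the origin on a cart in front of the work surface, level with it; the furniture and walls round the work are solid. World frame = base frame: x ahead of the robot, y to its left, z up, the work surface at z = 0. Lengths are in m, angles in rad, forces in N, time in s.
With the tool pointing down it reaches from about 0.275 to 0.725 m from the base axis. Payload 5.6 kg.
Tool frame: the origin (TCP) lies at the very end of the fingers, on their centre line; the grasp point (between the pads) lies 19 mm behind it; z points along the fingers, y is the line along which they close (so a half turn about z gives the same grasp; the last joint's range is limited). The gripper opens to 85 mm and grips with 20 to 120 N. Pads are 22 mm wide; open, the fingers measure 114 mm over their backs; the gripper's body (76 mm by 85 mm) begins 54 mm behind the grasp point. The pads swing forward as they close: fully open they stand 13 mm farther back than shut.
Start: joints at [-1.039, 0.255, 0.108, 0, -1.424, -0.285], TCP at [0.134, -0.533, 0.231] pointing down, gripper open.
Joint ranges: [-2.95, 2.95], [-1.21, 1.97], [-1.09, 1.5], [-2.87, 1.71], [-2.94, -0.07], [-3.05, 3.05]. Speed limits (rad/s): [2.57, 2.57, 3.14, 3.14, 3.14, 3.14].

### API

Orientations are given as a 3x3 rotation matrix whose columns are the frame's x, y, z axes.
In Python, from bench import ctrl gives the robot as it stands. The module is installed in compiled form; this text tells all that it offers.
- The arm moves only by the tool step_arm, never from a script. Its argument "rows" is a list that holds one entry, the list of rows, each a list of 7 numbers: the finger opening in cm, from 0 to 8.54, then the shift along the world's x, y, z in cm, then the turn, a rotation vector about the world's x, y, z in rad. In form: [[[gripper, dx, dy, dz, rx, ry, rz], ...]]. A call has 1 to 8 rows; each row is the pose to reach, as a shift and turn from the pose commanded when the call began; what a row does not reach only later rows make up. A row lasts 1/12 s, in which the tool goes at most 41.7 mm and 7.16 degrees, less where a joint would pass 70% of its speed; a pose out of reach is approached as far as the arm can. A call with a gripper value outside its range is refused whole. The fingers move at their own pace and stop on an object; "grip_force" is the grip in N (left out, the last holds). Time passes only in rows, so rows that repeat a pose let the fingers close. It gives the time, the measured TCP pose, the force, the opening and the grip force at its end, in the units of the state.
- ctrl.sense(): the state, without advancing time (a new reading comes with each control period).
- ctrl.get_image(name): name is "scene" or "top" or "wrist"; returns the picture (420x560x3 uint8, red, green, blue); there is no depth.
- ctrl.camera_params(name): a dict with "K" (3x3 intrinsics, pixels), "world_to_cam" (4x4, takes a point from world to camera coordinates). Camera axes: x right, y up, looking along -z (the intrinsics and any distortion apply to the point x, -y, -z); pixel columns grow to the right and rows downward; lengths in m; the calibration is good to about 2 mm. A picture is of the moment at which its call begins: read the wrist's pose just before it. camera_params takes no time and is no camera call; for the wrist camera it gives the pose at the moment of the call.
- ctrl.job_done(): hands the job in; it is judged then, once.
The state is a dict: "t": time; "q": joint angles; "qvel": joint speeds; "joint_torque": joint torques, N m; "eef_pos": TCP position; "orientation": TCP orientation; "force": force on the tool from outside, world axes, zero at the start; "wrist_torque": the same for the moment, N m; "finger_gap": finger opening in m; "grip_force": force on a finger pad.
Only numpy, scipy, OpenCV 4.12 (cv2) and the standard library are available. Lean on these libraries where they do the work, as an engineer would, in place of code of your own. Each camera call takes 0.05 s, during which the arm holds its last target. There are 200 camera calls.

### The job

Stack all three label pads (two already lie in an untidy heap in the metal stacking corner, one lies loose on the desk) into one neat pile in the corner, label side up and with their long sides along its far fence. Slide them home so that every pad lies flat and snug against both fences, edges in line, and leave the other things on the desk where they stand.

Things in the scene. Friction and masses are not known exactly. Their poses are not given: they have to be found in the camera images.
- corner: fixed aluminium stacking corner: base plate 120 x 150 mm (x by y), 4 mm thick; upright fences 6 mm thick, 50 mm high along its +x edge (far fence, inner face x = +54 mm) and its +y edge (left fence, inner face y = +69 mm), -x and -y sides open; foot behind the far fence. Origin: centre of the plate at desk level. A pad snug in the corner lies at x = +25, y = +26 mm.
- corner_in (a point): inner corner of the stacking corner, where both fences' inner faces meet the top of the base plate (4 mm above the desk); axes as the stacking corner's
- pad_a: block of dose labels, a rigid paper pad 58 x 86 x 17 mm (x by y by z; 0.09 kg), off-white sides and a printed top with a dark band. Origin: centre of its underside; its y is the long axis, z up. All three label pads are alike. Starts askew on the base plate, the lower one of the heap.
- pad_b: block of dose labels, a rigid paper pad 58 x 86 x 17 mm (x by y by z; 0.09 kg), off-white sides and a printed top with a dark band. Origin: centre of its underside; its y is the long axis, z up. All three label pads are alike. Starts askew on top of pad_a.
- pad_c: block of dose labels, a rigid paper pad 58 x 86 x 17 mm (x by y by z; 0.09 kg), off-white sides and a printed top with a dark band. Origin: centre of its underside; its y is the long axis, z up. All three label pads are alike. Starts loose on the desk to the right, among the other things.
- carton_long: bystander: longer folding tablet carton, white and pink, 52 x 92 x 26 mm, lying flat to the right; origin: centre of its underside
- carton: bystander: folding tablet carton, white and pink, 60 x 85 x 31 mm, lying flat to the right; origin: centre of its underside
- ink_tin: bystander: closed dark ink pad tin with a red lid, 69 x 98 x 15 mm, lying to the right; origin: centre of its underside
- syrup: bystander: small brown bottle with a yellow cap, 32 mm across, 80 mm high, upright among the flat things; origin: centre of its underside
- stamp: bystander: date stamp with an upright turned handle, 26 x 52 x 66 mm; origin: centre of its underside
- tub: bystander: white screw-cap bottle, 49 mm across, 88 mm high; origin: centre of its underside
Not all that is in view belongs to the job. Leave any blue look-alike of the pad_b alone.

How it is judged:
By the outcome, as a careful person would: the job done as asked, in the order asked, and still so for the second after the job is handed in, with the robot touching nothing.
It also fails if it takes over 72 s, if anything falls off the work surface, if the arm or the gripper's body presses on something with over 40 N, if the wrist force passes 120 N, or if a joint passes its speed limit or range.

## Working session

There is one attempt and no reset: what is moved stays moved. The work goes in short steps, Python scripts to look and compute and a tool call to move; the robot and the scene stay as the last step left them, time stands still between calls to the robot, and variables do not carry over. Pictures are saved under pics/ and viewed, at most 10 in all, crops included, and the job is handed in when it is done.

Besides the shell and the picture viewer there is one more tool, called after ">>>" by a JSON object that holds its "op" and its "data", one argument or row to a line. step_arm: Moves the arm, as the interface text tells. Its arguments: {"type":"object","properties":{"rows":{"type":"array"},"grip_force":{"type":"number"}},"required":["rows"]}

```bash
mkdir -p pics
cat > h.py <<'E'
import numpy as np, cv2
from bench import ctrl
def snap(n,f):
    im=ctrl.get_image(n); cv2.imwrite('pics/'+f,im[:,:,::-1]); return im
def ray(n,u,v,P=None):
    P=P or ctrl.camera_params(n); K=np.array(P['K']);M=np.array(P['world_to_cam'])
    d=np.linalg.inv(K)@[u,v,1]; d=np.array([d[0],-d[1],-d[2]])
    R=M[:3,:3]; return -R.T@M[:3,3], R.T@d
def atz(n,u,v,z,P=None):
    c,d=ray(n,u,v,P); return c+d*(z-c[2])/d[2]
def tri(*rs):
    A=np.zeros((3,3));b=np.zeros(3)
    for c,d in rs:
        d=d/np.linalg.norm(d);Q=np.eye(3)-np.outer(d,d);A+=Q;b+=Q@c
    return np.linalg.solve(A,b)
def proj(n,p,P=None):
    P=P or ctrl.camera_params(n);M=np.array(P['world_to_cam']);x=M[:3,:3]@p+M[:3,3];x=np.array(P['K'])@[x[0],-x[1],-x[2]];return x[:2]/x[2]
E
python3 - <<'E'
from h import *
a=snap('scene','s0.png');b=snap('top','t0.png')
s=ctrl.sense();print(s['eef_pos'],s['orientation'],s['t'],s['finger_gap'],s['force'])
for n in('scene','top','wrist'):print(n,ctrl.camera_params(n))
E
```

```text
[ 0.13431804 -0.53288833  0.23049752] [[-9.69710607e-01 -2.44256205e-01 -4.95744002e-04]
 [-2.44256694e-01  9.69709234e-01  1.63375159e-03]
 [ 8.16735745e-05  1.70535503e-03 -9.99998543e-01]] 0.1 0.08544713116250317 [ 0.93567525 -0.04297702 -0.7980549 ]
scene {'K': array([[385.45816005,   0.        , 277.32418199],
       [  0.        , 385.45816005, 213.30372475],
       [  0.        ,   0.        ,   1.        ]]), 'world_to_cam': array([[-0.51203306, -0.85883396,  0.01504553,  0.37742755],
       [ 0.49143741, -0.27853705,  0.82517052, -0.30215376],
       [-0.70449373,  0.42990852,  0.56468332, -0.76024331],
       [ 0.        ,  0.        ,  0.        ,  1.        ]])}
top {'K': array([[534.96379588,   0.        , 278.34861777],
       [  0.        , 534.96379588, 209.72844426],
       [  0.        ,   0.        ,   1.        ]]), 'world_to_cam': array([[-1.65661676e-02, -9.99860056e-01, -2.33023513e-03,
         7.35745976e-02],
       [ 9.94641050e-01, -1.67174790e-02,  1.02027973e-01,
        -5.82610601e-01],
       [-1.02052651e-01, -6.27535011e-04,  9.94778801e-01,
        -1.37182696e+00],
       [ 0.00000000e+00,  0.00000000e+00,  0.00000000e+00,
         1.00000000e+00]])}
wrist {'K': array([[309.93671826,   0.        , 275.10600759],
       [  0.        , 309.93671826, 208.32082189],
       [  0.        ,   0.        ,   1.        ]]), 'world_to_cam': array([[-0.24552925,  0.96938823,  0.00135715,  0.54896664],
       [-0.93176487, -0.23561319, -0.27622573,  0.03392305],
       [-0.26745021, -0.06908605,  0.96109183, -0.37982846],
       [ 0.        ,  0.        ,  0.        ,  1.        ]])}
```

View pics/t0.png

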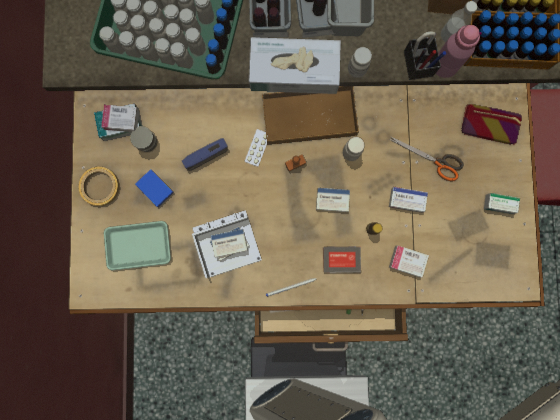

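View pics/s0.png

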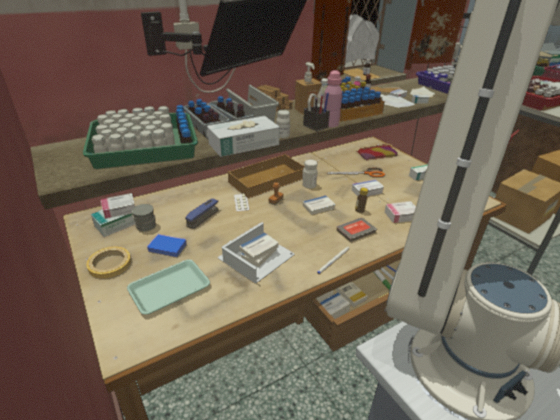

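The top view shows the corner with its heap at about (228,243). The pad_c candidates are the flat boxes at (333,200) with a dark blue band, (408,200) and (410,261). The blue block at (154,188) is the look-alike. I'll enlarge to confirm.

Run:
```python
from h import *
b=cv2.imread('pics/t0.png')
r=lambda im,f:cv2.resize(im,None,fx=f,fy=f,interpolation=cv2.INTER_CUBIC)
A=r(b[200:285,185:270],7)[:595]           # 595x595
cv2.imwrite('pics/c1.png',A)
B=r(b[180:280,310:435],6); cv2.imwrite('pics/c2.png',B)
```

```text
(no output)
```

View pics/c1.png

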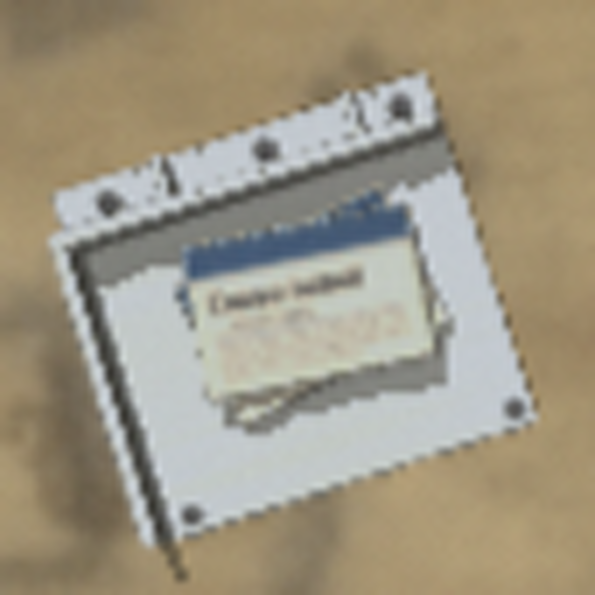

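View pics/c2.png

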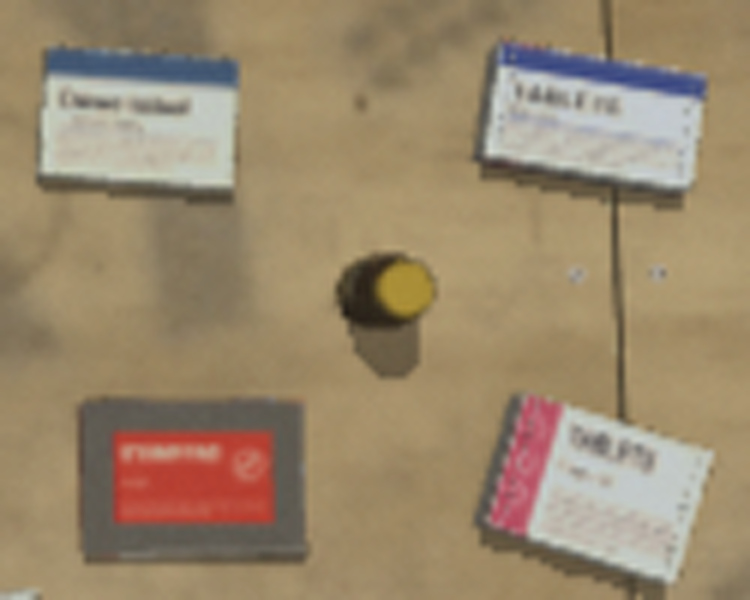

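pad_c is the one at top-view (333,200). It has the same off-white sides, blue band and lettering as the heap. (408,200) and (410,261) are "TABLETS" cartons, (340,260) is the ink tin, and (154,188) is the plain blue look-alike. Next I'll work out rough world positions.

Run:
```python
from h import *
f=lambda u,v,x0,y0,k,z:np.round(atz('top',x0+(u+.5)/k-.5,y0+(v+.5)/k-.5,z)[:2]*1000,1)
print('cam',ray('top',0,0)[0],ray('wrist',0,0)[0])
g=lambda u,v,z:f(u,v,185,200,7,z)
for p in [(537,422),(150,548)]:print('plate',p,g(*p,.004))
for p in [(435,128),(75,242)]:print('fence in top',p,g(*p,.054))
for p in [(185,282-30),(408,205),(437,352),(212,403)]:print('b',p,g(*p,.038))
h=lambda u,v,z:f(u,v,310,180,6,z)
for p in [(45,47),(238,58),(235,188),(40,178)]:print('c',p,h(*p,.017))
for p in [(80,400),(305,400)]:print('ink',h(*p,.015))
for p in [(500,43),(478,160)]:print('cl',h(*p,.026))
print('syrup',h(405,290,.08))
# scene height check of c and b centre-ish: print epipolar top->scene for pad c corner
```

```text
cam [0.44070869 0.06296365 1.4242784 ] [ 0.06481047 -0.55040993  0.37367542]
plate (537, 422) [454.  111.2]
plate (150, 548) [409.2 257.5]
fence in top (435, 128) [561.6 145.5]
fence in top (75, 242) [521.9 277.8]
b (185, 252) [518.5 239.6]
b (408, 205) [534.6 156.8]
b (437, 352) [480.  146.6]
b (212, 403) [462.6 229.8]
c (45, 47) [642.9 -40. ]
c (238, 58) [ 636.5 -125.2]
c (235, 188) [ 578.8 -122.1]
c (40, 178) [584.7 -36.4]
ink [486.8 -51.7]
ink [ 485.2 -150.3]
cl [ 640.  -239.3]
cl [ 588.4 -227.7]
syrup [ 528.4 -183.8]
```

>>> {"op": "step_arm", "data": {
  "rows": [
    [[6,10.9,24.1,0,0,0,0.02],[6,10.9,24.1,0,0,0,0.02],[6,10.9,24.1,0,0,0,0.02],[6,10.9,24.1,0,0,0,0.02],[6,10.9,24.1,0,0,0,0.02],[6,10.9,24.1,0,0,0,0.02],[6,10.9,24.1,0,0,0,0.02],[6,10.9,24.1,0,0,0,0.02]]
  ]
}}

```text
t: 0.77
eef_pos: [0.2442, -0.2897, 0.2314]
orientation: [[-0.963, -0.268, 0.001], [-0.268, 0.963, 0.0], [-0.001, 0.0, -1.0]]
force: [-0.3, -1.1, 0.6]
finger_gap: 0.0595
grip_force: 0.0
```

>>> {"op": "step_arm", "data": {
  "rows": [
    [[6,10.9,24.1,0,0,0,0.02],[6,10.9,24.1,0,0,0,0.02],[6,10.9,24.1,0,0,0,0.02],[6,10.9,24.1,0,0,0,0.02],[6,10.9,24.1,0,0,0,0.02],[6,10.9,24.1,0,0,0,0.02],[6,10.9,24.1,0,0,0,0.02],[6,10.9,24.1,0,0,0,0.02]]
  ]
}}

```text
t: 1.43
eef_pos: [0.3534, -0.049, 0.2308]
orientation: [[-0.958, -0.287, -0.001], [-0.287, 0.958, 0.0], [0.001, 0.0, -1.0]]
force: [0.0, -0.4, -0.1]
finger_gap: 0.06
grip_force: 0.0
```

>>> {"op": "step_arm", "data": {
  "rows": [
    [[6,10.9,24.1,0,0,0,0.02],[6,10.9,24.1,0,0,0,0.02],[6,10.9,24.1,0,0,0,0.02],[6,10.9,24.1,0,0,0,0.02],[6,10.9,24.1,0,0,0,0.02],[6,10.9,24.1,0,0,0,0.02],[6,10.9,24.1,0,0,0,0.02],[6,10.9,24.1,0,0,0,0.02]]
  ]
}}

```text
t: 2.1
eef_pos: [0.4626, 0.1914, 0.2295]
orientation: [[-0.953, -0.303, -0.002], [-0.303, 0.953, -0.002], [0.003, -0.001, -1.0]]
force: [0.6, -0.0, -0.1]
finger_gap: 0.0599
grip_force: 0.0
```

Run:
```python
from h import *
import pickle
P=ctrl.camera_params('wrist');snap('wrist','w1.png');pickle.dump(P,open('w1.pkl','wb'))
```

>>> {"op": "step_arm", "data": {
  "rows": [
    [[6,-7,-3,0,0,0,0],[6,-7,-3,0,0,0,0],[6,-7,-3,0,0,0,0],[6,-7,-3,0,0,0,0],[6,-7,-3,0,0,0,0]]
  ]
}}

```text
t: 2.57
eef_pos: [0.3916, 0.1587, 0.2318]
orientation: [[-0.954, -0.301, 0.001], [-0.301, 0.954, 0.001], [-0.001, 0.0, -1.0]]
force: [-0.0, 0.0, -0.9]
finger_gap: 0.0599
grip_force: 0.0
```

Run:
```python
from h import *
import pickle
P=ctrl.camera_params('wrist');snap('wrist','w2.png');pickle.dump(P,open('w2.pkl','wb'))
a=cv2.imread('pics/w1.png');b=cv2.imread('pics/w2.png')
P1=pickle.load(open('w1.pkl','rb'))
c=np.array([.5,.19,.02])
ims=[]
for im,Q in((a,P1),(b,P)):
    u,v=proj('wrist',c,Q).astype(int);u0=u-100;v0=max(0,min(v-150,120));print(u,v,'crop origin',u0,v0)
    ims.append(cv2.resize(im[v0:v0+300,u0:u0+200],None,fx=2,fy=2,interpolation=cv2.INTER_CUBIC))
cv2.imwrite('pics/w12.png',np.hstack(ims))
```

```text
264 213 crop origin 164 63
272 270 crop origin 172 120
```

View pics/w12.png

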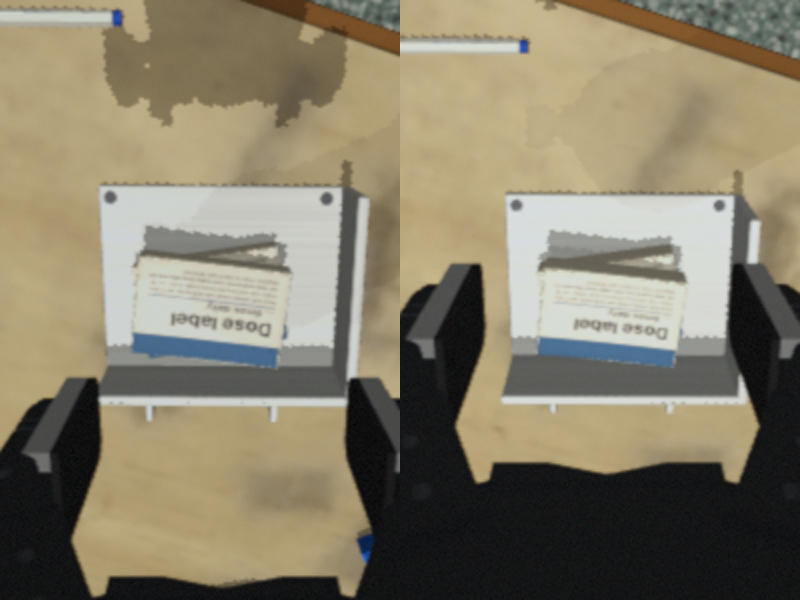

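The pair shows the plate's near corners at (100,186)/(342,184) on the left and (506,194)/(735,193) on the right. The heap's upper pad has its band toward the far fence, with band-edge corners at (133,350)/(279,366). pad_a lies under it, askew the other way.

Run:
```python
from h import *
import pickle
P1=pickle.load(open('w1.pkl','rb'));P2=pickle.load(open('w2.pkl','rb'))
R1=lambda u,v:ray('w',164+u/2-.25,63+v/2-.25,P1)
R2=lambda u,v:ray('w',172+(u-400)/2-.25,120+v/2-.25,P2)
for n,a,b in[('plate -y',(100,186),(506,194)),('plate +y',(342,184),(735,193)),('fence top -y',(100,398),(503,398)),('b far -y',(133,350),(539,353)),('b far +y',(279,366),(676,367)),('b near +y',(291,270),(685,281)),('b near -y',(139,257),(540,269)),('leftfence top near',(357,197),(753,219))]:
    print(n,np.round(tri(R1(*a),R2(*b))*1000,1))
at=lambda r,z:np.round((r[0]+r[1]*(z-r[0][2])/r[1][2])[:2]*1000,1)
p=at(R1(100,186),.004);q=at(R1(342,184),.004);p2=at(R2(506,194),.004);q2=at(R2(735,193),.004)
print(p,q,p2,q2)
for a,b in((p,q),(p2,q2)):
    d=b-a;y=np.arctan2(-d[0],d[1]);L=np.linalg.norm(d);ex=np.array([np.cos(y),np.sin(y)]);ey=np.array([-ex[1],ex[0]])
    print('yaw',np.degrees(y),L,'origin',(a+b)/2+ex*60+ey*0)
```

```text
plate -y [455.7 112.6   1.1]
plate +y [410.4 248.7   5.6]
fence top -y [565.6 149.1  47.9]
b far -y [532.5 160.5  43.5]
b far +y [516.2 242.7  44.1]
b near +y [462.  230.5  39.8]
b near -y [481.9 147.4  36. ]
leftfence top near [412.2 250.5  47.1]
[455.3 113. ] [410.6 248.7] [454.7 112.8] [410.7 249.6]
yaw 18.232042970807036 142.8726005922759 origin [489.93783368 199.6219688 ]
yaw 17.829734225677196 143.7019136963736 origin [489.81823725 199.57136286]
```

>>> {"op": "step_arm", "data": {
  "rows": [
    [[4.5,3.0,1.2,-2,0,0,0.009],[4.5,4.0,1.6,-5,0,0,0.009],[4.5,4.0,1.6,-9,0,0,0.009],[4.5,4.0,1.6,-13,0,0,0.009],[4.5,4.0,1.6,-17,0,0,0.009],[4.5,4.0,1.6,-20,0,0,0.009],[4.5,4.0,1.6,-21.5,0,0,0.009],[4.5,4.0,1.6,-22.2,0,0,0.009]]
  ]
}}

```text
t: 3.28
eef_pos: [0.4304, 0.1742, 0.0062]
orientation: [[-0.951, -0.309, -0.005], [-0.309, 0.951, -0.004], [0.005, -0.002, -1.0]]
force: [-0.2, -0.6, 0.9]
finger_gap: 0.045
grip_force: 0.0
```

```bash
cat >> h.py <<'E'
O=np.array([.489,.2024]);Y=np.radians(18);EX=np.array([np.cos(Y),np.sin(Y)]);EY=np.array([-EX[1],EX[0]])
def st():
    s=ctrl.sense();p=s['eef_pos'];d=p[:2]-O
    print('t %.2f corner xy %.1f %.1f z %.1f'%(s['t'],d@EX*1e3,d@EY*1e3,p[2]*1e3),'F',np.round([s['force'][:2]@EX,s['force'][:2]@EY,s['force'][2]],1),'yaw y',np.round(np.degrees(np.arctan2(s['orientation'][1][1],s['orientation'][0][1])),1),'q',np.round(s['q'],2),s['finger_gap'])
E
python3 -c "
from h import *
st()"
```

```text
t 3.28 corner xy -64.4 -8.7 z 6.2 F [-0.4 -0.5  0.9] yaw y 108.0 q [ 0.72  0.3  -0.47 -0.   -0.81 -1.98] 0.04501286459904416
```

>>> {"op": "step_arm", "data": {
  "rows": [
    [[4.5,0.6,0.2,0.2,0,0,0],[4.5,1.2,0.4,0.2,0,0,0],[4.5,1.7,0.55,0.2,0,0,0],[4.5,2.2,0.7,0.2,0,0,0],[4.5,2.7,0.87,0.2,0,0,0],[4.5,3.1,1.0,0.2,0,0,0],[4.5,3.5,1.13,0.2,0,0,0],[4.5,3.9,1.27,0.2,0,0,0]]
  ]
}}

```text
t: 3.95
eef_pos: [0.4707, 0.1885, 0.0114]
orientation: [[-0.951, -0.311, -0.0], [-0.311, 0.951, 0.0], [0.0, 0.0, -1.0]]
force: [-1.8, 0.3, 0.6]
finger_gap: 0.0453
grip_force: 0.5
```

>>> {"op": "step_arm", "data": {
  "rows": [
    [[4.5,0.2,0.06,0,0,0,0],[4.5,0.4,0.13,0,0,0,0],[4.5,0.5,0.16,0,0,0,0],[4.5,0.6,0.19,0,0,0,0],[4.5,0.6,0.19,0,0,0,0]]
  ]
}}

```text
t: 4.37
eef_pos: [0.4764, 0.1903, 0.0112]
orientation: [[-0.951, -0.311, -0.0], [-0.311, 0.951, -0.0], [0.0, -0.0, -1.0]]
force: [-0.6, -0.4, -0.7]
finger_gap: 0.0452
grip_force: 0.1
```

```bash
python3 -c "
from h import *
st()"
```

```text
t 4.37 corner xy -15.7 -7.6 z 11.2 F [-0.7 -0.2 -0.7] yaw y 108.1 q [ 0.69  0.36 -0.35  0.   -0.86 -1.94] 0.04523173465118271
```

>>> {"op": "step_arm", "data": {
  "rows": [
    [[4.5,0.1,0.03,0,0,0,0],[4.5,0.2,0.06,0,0,0,0],[4.5,0.2,0.06,0,0,0,0]]
  ]
}}

```text
t: 4.62
eef_pos: [0.4784, 0.1909, 0.0113]
orientation: [[-0.951, -0.311, -0.0], [-0.311, 0.951, -0.0], [0.0, 0.0, -1.0]]
force: [-1.1, -0.0, -0.1]
finger_gap: 0.0451
grip_force: 0.3
```

>>> {"op": "step_arm", "data": {
  "rows": [
    [[4.5,0.1,0.03,0,0,0,0],[4.5,0.1,0.03,0,0,0,0]]
  ]
}}

```text
t: 4.78
eef_pos: [0.4786, 0.1908, 0.0111]
orientation: [[-0.951, -0.31, -0.002], [-0.31, 0.951, -0.001], [0.002, -0.0, -1.0]]
force: [-4.1, 0.0, 1.6]
finger_gap: 0.0449
grip_force: 2.0
```

Run:
```python
from h import *
st()
a=snap('wrist','w3.png');b=snap('top','t3.png')
cv2.imwrite('pics/p3.png',np.hstack([a[120:420,110:410,::-1],cv2.resize(b[200:275,190:265,::-1],(300,300),interpolation=cv2.INTER_CUBIC)]))
```

```text
t 4.78 corner xy -13.5 -7.8 z 11.1 F [-3.9  1.3  1.6] yaw y 108.1 q [ 0.68  0.37 -0.34 -0.   -0.86 -1.94] 0.04486701169744312
```

View pics/p3.png

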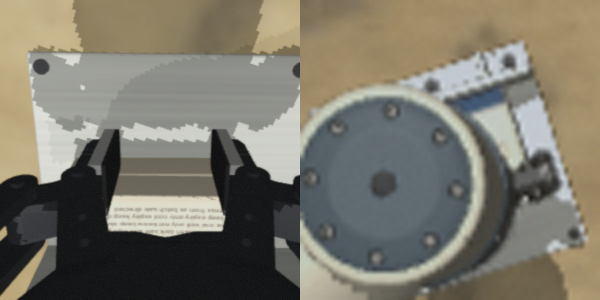

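>>> {"op": "step_arm", "data": {
  "rows": [
    [[4.5,0.1,0.03,0,0,0,0],[4.5,0.2,0.06,0,0,0,0],[4.5,0.2,0.06,0,0,0,0]]
  ]
}}

```text
t: 5.13
eef_pos: [0.4787, 0.1905, 0.0106]
orientation: [[-0.951, -0.31, -0.005], [-0.31, 0.951, -0.002], [0.006, -0.001, -1.0]]
force: [-9.9, -1.8, 6.1]
finger_gap: 0.0451
grip_force: 5.1
```

>>> {"op": "step_arm", "data": {
  "rows": [
    [[4.5,-1.5,-0.5,0,0,0,0],[4.5,-3.2,-1.0,0.5,0,0,0],[4.5,-3.2,-1.0,3,0,0,0],[3,-3.2,-1.0,6,0,0,0],[1,-3.2,-1.0,8,0,0,0.1],[1,-2.0,-1.7,8,0,0,0.2],[1,0,-2.8,8,0,0,0.3],[1,2,-4.0,8,0,0,0.4]]
  ]
}}

```text
t: 5.8
eef_pos: [0.5031, 0.1523, 0.0926]
orientation: [[-0.75, -0.661, 0.004], [-0.661, 0.75, 0.002], [-0.004, -0.001, -1.0]]
force: [0.5, -0.6, 0.2]
finger_gap: 0.0099
grip_force: 0.0
```

>>> {"op": "step_arm", "data": {
  "rows": [
    [[1,2,-1.2,0,0,0,0.12],[1,3.8,-2.4,0,0,0,0.24],[1,3.8,-2.4,0,0,0,0.36],[1,3.8,-2.4,0,0,0,0.48],[1,3.8,-2.4,0,0,0,0.6],[1,3.8,-2.4,0,0,0,0.72],[1,3.8,-2.4,0,0,0,0.84],[1,3.8,-2.4,0,0,0,0.96]]
  ]
}}

```text
t: 6.47
eef_pos: [0.5405, 0.1279, 0.0916]
orientation: [[0.111, -0.994, 0.002], [-0.994, -0.111, 0.0], [-0.0, -0.002, -1.0]]
force: [-0.3, 0.1, -0.7]
finger_gap: 0.0101
grip_force: 0.0
```

>>> {"op": "step_arm", "data": {
  "rows": [
    [[1,0,0,0,0,0,0.12],[1,0,0,0,0,0,0.21],[1,0,0,0,0,0,0.21]]
  ]
}}

```text
t: 6.72
eef_pos: [0.5403, 0.1279, 0.0916]
orientation: [[0.313, -0.95, 0.002], [-0.95, -0.313, 0.0], [0.0, -0.002, -1.0]]
force: [-0.5, -0.4, 0.8]
finger_gap: 0.0101
grip_force: 0.0
```

Run:
```python
from h import *
st()
a=snap('wrist','w4.png');b=snap('top','t4.png')
cv2.imwrite('pics/p4.png',np.hstack([a[:,:,::-1][::1],cv2.resize(b[200:275,190:230,::-1],(224,420),interpolation=cv2.INTER_CUBIC)]))
```

```text
t 6.72 corner xy 25.8 -86.7 z 91.6 F [-0.6 -0.2  0.8] yaw y -161.8 q [ 0.51  0.35 -0.13  0.   -1.09 -0.2 ] 0.01011954633253526
```

View pics/p4.png

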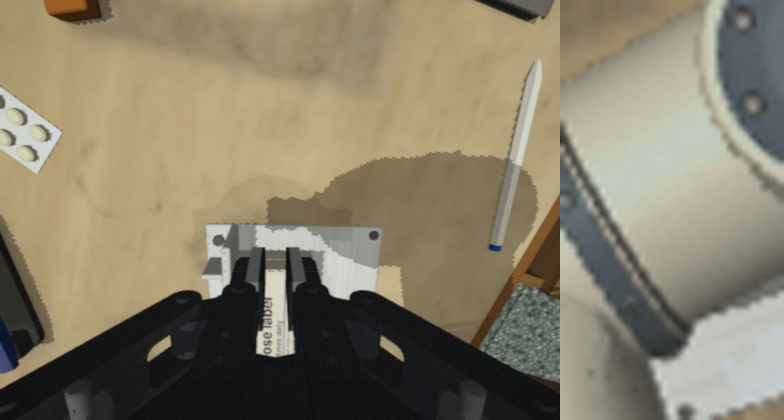

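>>> {"op": "step_arm", "data": {
  "rows": [
    [[0,-0.5,-0.2,-2,0,0,0],[0,-0.6,-0.2,-4,0,0,0],[0,-0.6,-0.2,-6,0,0,0],[0,-0.6,-0.2,-7.6,0,0,0],[0,-0.6,-0.2,-8.1,0,0,0],[0,-0.75,0.3,-8.1,0,0,0],[0,-1.0,1.0,-8.1,0,0,0],[0,-1.2,1.7,-8.1,0,0,0]]
  ]
}}

```text
t: 7.48
eef_pos: [0.5281, 0.1458, 0.0115]
orientation: [[0.309, -0.951, 0.002], [-0.951, -0.309, 0.001], [-0.0, -0.002, -1.0]]
force: [-0.2, 1.0, -0.2]
finger_gap: -0.0004
grip_force: 0.0
```

>>> {"op": "step_arm", "data": {
  "rows": [
    [[0,-0.15,0.48,0,0,0,0],[0,-0.31,0.95,0,0,0,0],[0,-0.46,1.43,0,0,0,0],[0,-0.62,1.9,0,0,0,0],[0,-0.71,2.19,0,0,0,0],[0,-0.8,2.48,0,0,0,0],[0,-0.9,2.76,0,0,0,0],[0,-0.9,2.76,0,0,0,0]]
  ]
}}

```text
t: 8.15
eef_pos: [0.5182, 0.1729, 0.0102]
orientation: [[0.31, -0.951, -0.0], [-0.951, -0.31, 0.0], [-0.0, 0.0, -1.0]]
force: [-0.6, 0.3, 0.4]
finger_gap: 0.0
grip_force: 0.0
```

```bash
python3 -c "
from h import *
st()"
```

```text
t 8.15 corner xy 18.6 -37.1 z 10.2 F [-0.4  0.5  0.4] yaw y -161.9 q [ 0.61  0.42 -0.26 -0.   -0.89 -0.29] 1.3639153368123942e-05
```

>>> {"op": "step_arm", "data": {
  "rows": [
    [[0,-0.1,0.3,0,0,0,0],[0,-0.2,0.6,0,0,0,0],[0,-0.28,0.85,0,0,0,0],[0,-0.31,0.95,0,0,0,0],[0,-0.31,0.95,0,0,0,0]]
  ]
}}

```text
t: 8.57
eef_pos: [0.5164, 0.1796, 0.0106]
orientation: [[0.311, -0.951, 0.001], [-0.951, -0.311, -0.004], [0.004, 0.0, -1.0]]
force: [7.1, -10.3, -1.3]
finger_gap: 0.0002
grip_force: 6.0
```

>>> {"op": "step_arm", "data": {
  "rows": [
    [[0,-0.03,0.1,0,0,0,0],[0,-0.03,0.1,0,0,0,0]]
  ]
}}

```text
t: 8.73
eef_pos: [0.5164, 0.1797, 0.0106]
orientation: [[0.31, -0.951, 0.001], [-0.951, -0.31, -0.005], [0.006, 0.0, -1.0]]
force: [9.0, -14.4, -0.8]
finger_gap: 0.0001
grip_force: 7.9
```

```bash
python3 -c "
from h import *
st()"
```

```text
t 8.73 corner xy 19.1 -30.1 z 10.6 F [  4.1 -16.5  -0.8] yaw y -161.9 q [ 0.62  0.42 -0.26  0.01 -0.89 -0.31] 6.30264743486512e-05
```

>>> {"op": "step_arm", "data": {
  "rows": [
    [[0,0.4,-1.2,0,0,0,0],[0,0.8,-2.4,0.5,0,0,0],[0,0.8,-2.4,4,0,0,0],[0,0.8,-2.4,8,0,0,0],[5,0.8,-2.4,12,0,0,0],[8,1.8,-5,16,0,0,-0.1],[8.5,3,-8,19,0,0,-0.2],[8.5,4,-11,19,0,0,-0.3]]
  ]
}}

```text
t: 9.4
eef_pos: [0.5576, 0.0732, 0.2071]
orientation: [[0.013, -1.0, 0.01], [-1.0, -0.013, 0.003], [-0.003, -0.01, -1.0]]
force: [1.3, 0.1, 0.2]
finger_gap: 0.048
grip_force: 0.0
```

>>> {"op": "step_arm", "data": {
  "rows": [
    [[8.5,1.5,-4,0,0,0,-0.09],[8.5,3,-8,0,0,0,-0.09],[8.5,4.5,-12,0,0,0,-0.09],[8.5,5.5,-15,0,0,0,-0.09],[8.5,5.5,-15,0,0,0,-0.09]]
  ]
}}

```text
t: 9.82
eef_pos: [0.6106, -0.0831, 0.1997]
orientation: [[-0.08, -0.997, -0.001], [-0.997, 0.08, -0.001], [0.001, 0.001, -1.0]]
force: [-0.7, 1.1, -0.3]
finger_gap: 0.085
grip_force: 0.0
```

Run:
```python
from h import *
import pickle
st()
P=ctrl.camera_params('wrist');a=snap('wrist','w5.png');b=snap('top','t5.png');pickle.dump(P,open('w5.pkl','wb'))
u,v=proj('wrist',np.array([.611,-.081,.017]),P).astype(int);print(u,v)
cv2.imwrite('pics/p5.png',np.hstack([a[120:420,110:450,::-1],cv2.resize(b[202:272,190:265,::-1],(450,420),interpolation=cv2.INTER_CUBIC)[:300]]) if 0 else np.hstack([cv2.resize(a[:,90:450,::-1],(360,420)),cv2.resize(b[205:275,190:260,::-1],(420,420),interpolation=cv2.INTER_CUBIC)]))
```

```text
t 9.82 corner xy 27.4 -309.1 z 199.7 F [-0.3  1.2 -0.3] yaw y 175.4 q [ 0.12  0.4   0.23  0.   -1.4  -0.2 ] 0.08501157224055007
273 189
```

View pics/p5.png

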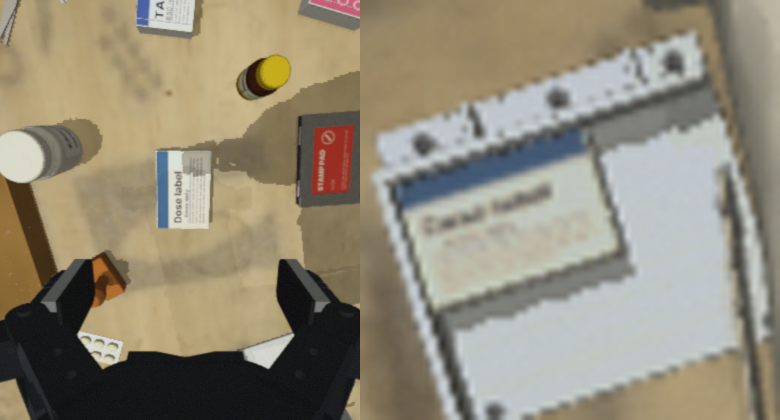

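c lies clear at (157..210,150..229) in the wrist view, and the heap is now squared against both fences. I'll measure c from the wrist and top views together.

Run:
```python
from h import *
import pickle
P=pickle.load(open('w5.pkl','rb'))
T=lambda u,v:ray('top',310+(u+.5)/6-.5,180+(v+.5)/6-.5)
W=[(157,151),(158,228),(208,229),(210,151)] # far-(-y), far(+y), near +y, near -y
TT=[(238,58),(45,47),(40,178),(235,188)]
c=[]
for w,t in zip(W,TT):
    p=tri(ray('w',w[0]+90,w[1],P),T(*t));q=atz('w',w[0]+90,w[1],.017,P);c.append(q);print(np.round(p*1e3,1),np.round(q*1e3,1))
print(np.mean(c,0))
a=c[1]-c[0];b=c[2]-c[3];print([np.degrees(np.arctan2(-e[0],e[1])) for e in(a,b)])
```

```text
[ 634.9 -124.4   23.8] [ 634.8 -123.9   17. ]
[642.6 -39.9  18.1] [642.5 -39.5  17. ]
[585.8 -35.6  20.2] [587.1 -33.9  17. ]
[ 579.3 -120.8   21.8] [ 579.9 -119.6   17. ]
[ 0.61108901 -0.07924407  0.017     ]
[np.float64(-5.211881005928326), np.float64(-4.750245870241337)]
```

>>> {"op": "step_arm", "data": {
  "rows": [
    [[8.5,0,0.3,-3,0,0,0],[8.5,0,0.3,-7,0,0,0],[8.5,0,0.3,-11,0,0,0],[8.5,0,0.3,-15,0,0,0],[8.5,0,0.3,-18,0,0,0],[8.5,0,0.3,-19.2,0,0,0],[8.5,0,0.3,-19.5,0,0,0],[8.5,0,0.3,-19.5,0,0,0]]
  ]
}}

```text
t: 10.58
eef_pos: [0.6096, -0.0733, 0.005]
orientation: [[-0.074, -0.997, -0.001], [-0.997, 0.074, 0.0], [0.0, 0.001, -1.0]]
force: [0.0, -0.7, 1.1]
finger_gap: 0.085
grip_force: 0.0
```

>>> {"op": "step_arm", "data": {
  "rows": [
    [[5,0,0,0,0,0,0],[5,0,0,0,0,0,0],[5,0,0,0,0,0,0],[5,0,0,0,0,0,0],[5,0,0,0,0,0,0],[5,0,0,0,0,0,0]]
  ],
  "grip_force": 35
}}

```text
t: 11.08
eef_pos: [0.6116, -0.0738, 0.0077]
orientation: [[-0.074, -0.997, 0.004], [-0.997, 0.074, 0.0], [-0.001, -0.004, -1.0]]
force: [-1.3, 1.4, 7.1]
finger_gap: 0.0567
grip_force: 37.5
```

```bash
python3 -c "
from h import *
st();print(ctrl.sense()['grip_force'],ctrl.sense()['eef_pos'])"
```

```text
t 11.08 corner xy 31.3 -300.6 z 7.7 F [-0.8  1.7  7.1] yaw y 175.7 q [ 0.13  0.53 -0.07  0.   -0.96 -0.21] 0.0566654861064536
37.46645629405975 [ 0.61163467 -0.07384563  0.0076887 ]
```

>>> {"op": "step_arm", "data": {
  "rows": [
    [[5,0,0,1,0,0,0],[5,0,0,3,0,0,0],[5,0,0,6,0,0,0],[5,-1,2.4,9,0,0,0.05],[5,-2.4,5.8,11,0,0,0.11],[5,-3.8,9.2,12,0,0,0.18],[5,-5.2,12.5,12,0,0,0.25],[5,-6.6,15.8,12,0,0,0.32]]
  ]
}}

```text
t: 11.75
eef_pos: [0.5435, 0.0853, 0.1272]
orientation: [[0.245, -0.969, 0.002], [-0.969, -0.245, 0.001], [-0.001, -0.003, -1.0]]
force: [0.4, -0.1, -2.4]
finger_gap: 0.0569
grip_force: 37.8
```

>>> {"op": "step_arm", "data": {
  "rows": [
    [[5,-1.4,3.3,0,0,0,0.07],[5,-2.8,6.7,0,0,0,0.07],[5,-4.2,10,0,0,0,0.07],[5,-5.2,12.4,0,0,0,0.07],[5,-5.7,13.6,0,0,0,0.07],[5,-5.8,13.9,0,0,0,0.07],[5,-5.8,13.9,0,0,0,0.07],[5,-5.8,13.9,0,0,0,0.07]]
  ]
}}

```text
t: 12.42
eef_pos: [0.4862, 0.2221, 0.1255]
orientation: [[0.309, -0.951, -0.0], [-0.951, -0.309, -0.0], [0.0, 0.0, -1.0]]
force: [0.3, 0.6, -1.9]
finger_gap: 0.0566
grip_force: 37.8
```

```bash
python3 -c "
from h import *
st();print(ctrl.sense()['grip_force'],ctrl.sense()['eef_pos'])"
```

```text
t 12.42 corner xy 3.4 19.6 z 125.5 F [ 0.5  0.5 -1.9] yaw y -162.0 q [ 0.72  0.28 -0.13  0.   -1.16 -0.41] 0.05661035813244167
37.832393646240234 [0.48619345 0.22209274 0.12547313]
```

>>> {"op": "step_arm", "data": {
  "rows": [
    [[5,0,0,-2,0,0,0],[5,0,0,-4,0,0,0],[5,0,0,-5.5,0,0,0],[5,0,0,-6.6,0,0,0],[5,0,0,-7.2,0,0,0],[5,0,0,-7.6,0,0,0],[5,0,0,-7.7,0,0,0],[5,0,0,-7.7,0,0,0]]
  ]
}}

```text
t: 13.08
eef_pos: [0.4865, 0.2226, 0.0487]
orientation: [[0.309, -0.951, 0.001], [-0.951, -0.309, 0.0], [-0.0, -0.001, -1.0]]
force: [-0.4, -0.0, -0.1]
finger_gap: 0.0566
grip_force: 37.8
```

>>> {"op": "step_arm", "data": {
  "rows": [
    [[5,0,0,-0.15,0,0,0],[5,0,0,-0.3,0,0,0],[5,0,0,-0.3,0,0,0]]
  ]
}}

```text
t: 13.33
eef_pos: [0.4864, 0.2231, 0.0458]
orientation: [[0.31, -0.951, 0.001], [-0.951, -0.31, 0.001], [-0.0, -0.001, -1.0]]
force: [0.2, 0.7, 0.4]
finger_gap: 0.0566
grip_force: 37.9
```

```bash
python3 -c "
from h import *
st()"
```

```text
t 13.33 corner xy 3.9 20.5 z 45.8 F [0.4 0.6 0.4] yaw y -161.9 q [ 0.72  0.36 -0.25  0.   -0.96 -0.41] 0.05659080405839192
```

>>> {"op": "step_arm", "data": {
  "rows": [
    [[5,0,0,-0.15,0,0,0],[5,0,0,-0.15,0,0,0]]
  ]
}}

```text
t: 13.5
eef_pos: [0.4865, 0.2232, 0.0456]
orientation: [[0.311, -0.951, 0.002], [-0.951, -0.311, 0.001], [0.0, -0.002, -1.0]]
force: [-5.1, -1.0, 10.4]
finger_gap: 0.0563
grip_force: 39.0
```

>>> {"op": "step_arm", "data": {
  "rows": [
    [[5,0,0,-0.1,0,0,0],[5,0,0,-0.1,0,0,0]]
  ]
}}

```text
t: 13.67
eef_pos: [0.4865, 0.2232, 0.0456]
orientation: [[0.311, -0.95, 0.002], [-0.95, -0.311, 0.001], [0.0, -0.002, -1.0]]
force: [-6.4, -2.5, 17.2]
finger_gap: 0.0566
grip_force: 39.7
```

>>> {"op": "step_arm", "data": {
  "rows": [
    [[5,0,0,0.2,0,0,0],[6.6,0,0,0.2,0,0,0],[6.6,0,0,0.2,0,0,0],[6.6,0,0,0.4,0,0,0],[6.6,0,0,1.2,0,0,0],[6.6,0,0,3,0,0,0],[6.6,0,0,6,0,0,0],[6.6,0,0,8,0,0,0]]
  ]
}}

```text
t: 14.33
eef_pos: [0.4866, 0.223, 0.1253]
orientation: [[0.31, -0.951, 0.002], [-0.951, -0.31, 0.0], [0.0, -0.002, -1.0]]
force: [0.5, 0.4, 0.8]
finger_gap: 0.0662
grip_force: 0.0
```

>>> {"op": "step_arm", "data": {
  "rows": [
    [[4.5,-1,-0.5,0,0,0,-0.12],[4.5,-3,-1.5,0,0,0,-0.24],[4.5,-5,-2.5,0,0,0,-0.36],[4.5,-6,-3,0,0,0,-0.48],[4.5,-6,-3,0,0,0,-0.6],[4.5,-6,-3,0,0,0,-0.72],[4.5,-6,-3,0,0,0,-0.84],[4.5,-6,-3,0,0,0,-0.96]]
  ]
}}

```text
t: 15.0
eef_pos: [0.4261, 0.1929, 0.1234]
orientation: [[-0.606, -0.796, 0.001], [-0.796, 0.606, 0.0], [-0.001, -0.0, -1.0]]
force: [-0.2, 0.6, 0.7]
finger_gap: 0.0451
grip_force: 0.0
```

>>> {"op": "step_arm", "data": {
  "rows": [
    [[4.5,0,0,0,0,0,-0.12],[4.5,0,0,0,0,0,-0.24],[4.5,0,0,0,0,0,-0.36],[4.5,0,0,0,0,0,-0.48],[4.5,0,0,0,0,0,-0.6],[4.5,0,0,0,0,0,-0.6]]
  ]
}}

```text
t: 15.5
eef_pos: [0.4261, 0.1929, 0.1233]
orientation: [[-0.949, -0.316, 0.0], [-0.316, 0.949, 0.0], [-0.0, 0.0, -1.0]]
force: [-0.3, -0.3, -0.1]
finger_gap: 0.045
grip_force: 0.0
```

Run:
```python
from h import *
st()
a=snap('wrist','w6.png');b=snap('top','t6.png')
cv2.imwrite('pics/p6.png',np.hstack([a[:,100:460,::-1],cv2.resize(b[205:275,190:260,::-1],(420,420),interpolation=cv2.INTER_CUBIC)]))
```

```text
t 15.50 corner xy -62.7 10.4 z 123.3 F [-0.4 -0.2 -0.1] yaw y 108.4 q [ 0.76  0.16 -0.3   0.   -1.11 -2.01] 0.04500805993203676
```

View pics/p6.png

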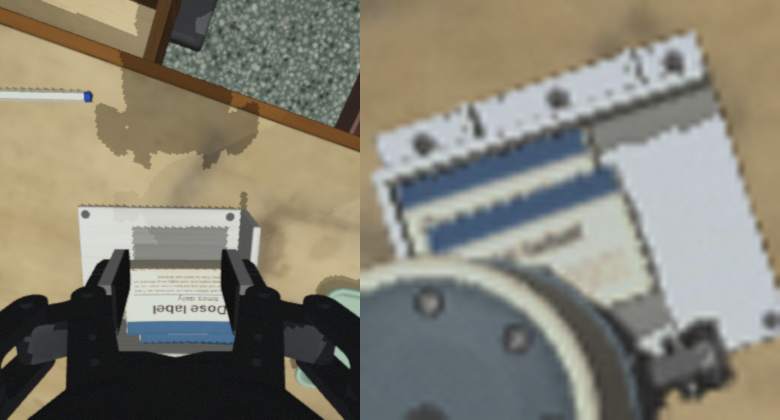

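c lies flat on the pile, short of the far fence by about 20 mm and of the left fence by about 10 mm, as intended. Next is the push in +x.

>>> {"op": "step_arm", "data": {
  "rows": [
    [[4.5,-0.2,0.7,-3,0,0,-0.007],[4.5,-0.2,0.7,-6,0,0,-0.007],[4.5,-0.2,0.7,-9,0,0,-0.007],[4.5,-0.2,0.7,-10.8,0,0,-0.007],[4.5,-0.2,0.7,-11.2,0,0,-0.007],[4.5,0.4,0.9,-11.2,0,0,-0.007],[4.5,1.0,1.1,-11.2,0,0,-0.007],[4.5,1.5,1.25,-11.2,0,0,-0.007]]
  ]
}}

```text
t: 16.27
eef_pos: [0.4431, 0.2067, 0.0125]
orientation: [[-0.949, -0.315, 0.003], [-0.315, 0.949, 0.002], [-0.004, 0.001, -1.0]]
force: [0.9, -0.1, -0.4]
finger_gap: 0.0454
grip_force: 0.0
```

>>> {"op": "step_arm", "data": {
  "rows": [
    [[4.5,0.5,0.16,0,0,0,0],[4.5,0.9,0.29,0,0,0,0],[4.5,1.3,0.42,0,0,0,0],[4.5,1.7,0.55,0,0,0,0],[4.5,2.1,0.68,0,0,0,0],[4.5,2.4,0.78,0,0,0,0],[4.5,2.6,0.84,0,0,0,0],[4.5,2.6,0.84,0,0,0,0]]
  ]
}}

```text
t: 16.93
eef_pos: [0.4676, 0.214, 0.0109]
orientation: [[-0.95, -0.313, 0.001], [-0.313, 0.95, 0.0], [-0.001, 0.0, -1.0]]
force: [0.9, -0.4, 1.0]
finger_gap: 0.0449
grip_force: 0.0
```

```bash
python3 -c "
from h import *
st()"
```

```text
t 16.93 corner xy -16.8 17.6 z 10.9 F [ 0.7 -0.6  1. ] yaw y 108.3 q [ 0.73  0.37 -0.34  0.   -0.86 -1.99] 0.04492848339520361
```

>>> {"op": "step_arm", "data": {
  "rows": [
    [[4.5,0.15,0.05,0,0,0,-0.005],[4.5,0.3,0.1,0,0,0,-0.005],[4.5,0.3,0.1,0,0,0,-0.005]]
  ]
}}

```text
t: 17.18
eef_pos: [0.4699, 0.2147, 0.0108]
orientation: [[-0.951, -0.309, -0.0], [-0.309, 0.951, -0.0], [0.0, -0.0, -1.0]]
force: [-1.3, -0.3, 1.6]
finger_gap: 0.0452
grip_force: 0.0
```

>>> {"op": "step_arm", "data": {
  "rows": [
    [[4.5,0.1,0.03,0,0,0,0],[4.5,0.2,0.06,0,0,0,0],[4.5,0.2,0.06,0,0,0,0]]
  ]
}}

```text
t: 17.43
eef_pos: [0.4699, 0.2145, 0.0105]
orientation: [[-0.951, -0.308, -0.004], [-0.308, 0.951, -0.002], [0.004, -0.0, -1.0]]
force: [-9.8, 0.4, 8.1]
finger_gap: 0.0452
grip_force: 0.0
```

```bash
python3 -c "
from h import *
st()"
```

```text
t 17.43 corner xy -14.4 17.4 z 10.5 F [-9.2  3.4  8.1] yaw y 107.9 q [ 0.73  0.37 -0.33 -0.   -0.87 -1.99] 0.04523696018694649
```

>>> {"op": "step_arm", "data": {
  "rows": [
    [[4.5,-1.6,-0.5,0,0,0,0],[4.5,-3.2,-1.0,0.5,0,0,0],[4.5,-3.2,-1.0,3,0,0,0],[3,-3.2,-1.0,6,0,0,0],[0,-3.2,-1.0,9,0,0,0.1],[0,-2.2,-1.7,10,0,0,0.2],[0,-0.4,-2.9,10,0,0,0.3],[0,1.6,-4.3,10,0,0,0.4]]
  ]
}}

```text
t: 18.1
eef_pos: [0.489, 0.1731, 0.1122]
orientation: [[-0.751, -0.66, 0.003], [-0.66, 0.751, 0.002], [-0.004, -0.0, -1.0]]
force: [0.3, 0.8, 0.2]
finger_gap: -0.0001
grip_force: 0.0
```

>>> {"op": "step_arm", "data": {
  "rows": [
    [[0,2,-1.4,0,0,0,0.12],[0,3.9,-2.7,0,0,0,0.24],[0,3.9,-2.7,0,0,0,0.36],[0,3.9,-2.7,0,0,0,0.48],[0,3.9,-2.7,0,0,0,0.6],[0,3.9,-2.7,0,0,0,0.72],[0,3.9,-2.7,0,0,0,0.84],[0,3.9,-2.7,0,0,0,0.96]]
  ]
}}

```text
t: 18.77
eef_pos: [0.5272, 0.1454, 0.1106]
orientation: [[0.109, -0.994, 0.0], [-0.994, -0.109, 0.0], [-0.0, -0.0, -1.0]]
force: [0.5, -0.4, 0.3]
finger_gap: 0.0003
grip_force: 0.0
```

>>> {"op": "step_arm", "data": {
  "rows": [
    [[0,0,0,-2,0,0,0.12],[0,0,0,-4,0,0,0.21],[0,0,0,-4,0,0,0.21]]
  ]
}}

```text
t: 19.02
eef_pos: [0.5246, 0.1445, 0.067]
orientation: [[0.31, -0.951, -0.006], [-0.951, -0.31, -0.002], [0.0, 0.007, -1.0]]
force: [-0.9, 0.0, -1.4]
finger_gap: -0.0001
grip_force: 0.0
```

```bash
python3 -c "
from h import *
st()"
```

```text
t 19.02 corner xy 15.9 -66.0 z 67.0 F [-0.9  0.3 -1.4] yaw y -161.9 q [ 0.56  0.36 -0.19 -0.   -1.03 -0.24] -5.6319429737444395e-05
```

>>> {"op": "step_arm", "data": {
  "rows": [
    [[0,0,0,-2,0,0,0],[0,0,0,-4,0,0,0],[0,0,0,-5.5,0,0,0],[0,0,0,-5.9,0,0,0],[0,-0.15,0.47,-5.9,0,0,0],[0,-0.31,0.95,-5.9,0,0,0],[0,-0.46,1.43,-5.9,0,0,0],[0,-0.62,1.9,-5.9,0,0,0]]
  ]
}}

```text
t: 19.68
eef_pos: [0.5214, 0.1655, 0.0131]
orientation: [[0.308, -0.951, 0.002], [-0.951, -0.308, 0.001], [-0.0, -0.002, -1.0]]
force: [0.8, 0.1, -0.1]
finger_gap: -0.0001
grip_force: 0.0
```

>>> {"op": "step_arm", "data": {
  "rows": [
    [[0,-0.1,0.3,0,0,0,0],[0,-0.2,0.6,0,0,0,0],[0,-0.3,0.9,0,0,0,0],[0,-0.4,1.2,0,0,0,0],[0,-0.45,1.4,0,0,0,0],[0,-0.45,1.4,0,0,0,0]]
  ]
}}

```text
t: 20.18
eef_pos: [0.5166, 0.1775, 0.0119]
orientation: [[0.308, -0.951, 0.0], [-0.951, -0.308, -0.002], [0.002, 0.0, -1.0]]
force: [1.9, -5.3, 2.0]
finger_gap: 0.0002
grip_force: 0.0
```

```bash
python3 -c "
from h import *
st()"
```

```text
t 20.18 corner xy 18.5 -32.2 z 11.9 F [ 0.2 -5.6  2. ] yaw y -162.0 q [ 0.62  0.42 -0.26  0.   -0.9  -0.31] 0.00019629166394301124
```

>>> {"op": "step_arm", "data": {
  "rows": [
    [[0,-0.06,0.2,0,0,0,0],[0,-0.09,0.3,0,0,0,0],[0,-0.09,0.3,0,0,0,0]]
  ]
}}

```text
t: 20.43
eef_pos: [0.5163, 0.1778, 0.0121]
orientation: [[0.308, -0.951, 0.0], [-0.951, -0.308, -0.006], [0.006, 0.002, -1.0]]
force: [6.9, -14.4, 0.8]
finger_gap: -0.0001
grip_force: 0.0
```

```bash
python3 -c "
from h import *
st()"
```

```text
t 20.43 corner xy 18.3 -31.9 z 12.1 F [  2.2 -15.8   0.8] yaw y -162.0 q [ 0.62  0.42 -0.26  0.01 -0.9  -0.31] -0.0001307210972384424
```

>>> {"op": "step_arm", "data": {
  "rows": [
    [[0,0.4,-1.3,0,0,0,0],[0,0.9,-2.7,0.5,0,0,0],[0,0.9,-2.7,4,0,0,0],[0,0.9,-2.7,8,0,0,0],[2,0.9,-2.7,10,0,0,-0.1],[4.5,-1.5,-1.5,10,0,0,-0.2],[4.5,-4,-0.3,10,0,0,-0.3],[4.5,-6.5,0.9,10,0,0,-0.4]]
  ]
}}

```text
t: 21.1
eef_pos: [0.4497, 0.1907, 0.112]
orientation: [[-0.093, -0.996, 0.0], [-0.996, 0.093, 0.002], [-0.002, -0.0, -1.0]]
force: [0.1, 0.5, -0.7]
finger_gap: 0.0447
grip_force: 0.0
```

>>> {"op": "step_arm", "data": {
  "rows": [
    [[4.5,-2,1,0,0,0,-0.12],[4.5,-2.3,1.1,0,0,0,-0.24],[4.5,-2.3,1.1,0,0,0,-0.36],[4.5,-2.3,1.1,0,0,0,-0.48],[4.5,-2.3,1.1,0,0,0,-0.6],[4.5,-2.3,1.1,0,0,0,-0.72],[4.5,-2.3,1.1,0,0,0,-0.84],[4.5,-2.3,1.1,0,0,0,-0.96]]
  ]
}}

```text
t: 21.77
eef_pos: [0.4272, 0.2014, 0.1117]
orientation: [[-0.869, -0.495, -0.0], [-0.495, 0.869, 0.001], [-0.0, 0.001, -1.0]]
force: [-0.2, -0.3, 0.2]
finger_gap: 0.0448
grip_force: 0.0
```

>>> {"op": "step_arm", "data": {
  "rows": [
    [[4.5,0,0,-3,0,0,-0.12],[4.5,0,0,-6,0,0,-0.21],[4.5,0,0,-6,0,0,-0.21]]
  ]
}}

```text
t: 22.02
eef_pos: [0.4239, 0.199, 0.0471]
orientation: [[-0.953, -0.304, -0.008], [-0.304, 0.953, -0.004], [0.009, -0.002, -1.0]]
force: [-0.9, -0.4, 0.1]
finger_gap: 0.0448
grip_force: 0.0
```

```bash
python3 -c "
from h import *
st()"
```

```text
t 22.02 corner xy -62.9 16.9 z 47.1 F [-1.  -0.1  0.1] yaw y 107.7 q [ 0.77  0.25 -0.41 -0.   -0.93 -2.03] 0.04476496090858971
```

>>> {"op": "step_arm", "data": {
  "rows": [
    [[4.5,0,0,-2,0,0,0.004],[4.5,0,0,-3.7,0,0,0.004],[4.5,0,0,-4.1,0,0,0.004],[4.5,0.8,0.26,-4.1,0,0,0.004],[4.5,1.6,0.52,-4.1,0,0,0.004],[4.5,2.4,0.78,-4.1,0,0,0.004],[4.5,3.2,1.04,-4.1,0,0,0.004],[4.5,3.6,1.17,-4.1,0,0,0.004]]
  ]
}}

```text
t: 22.68
eef_pos: [0.4655, 0.2141, 0.0117]
orientation: [[-0.95, -0.313, 0.002], [-0.313, 0.95, 0.001], [-0.002, 0.001, -1.0]]
force: [0.0, 0.6, 0.7]
finger_gap: 0.045
grip_force: 0.0
```

>>> {"op": "step_arm", "data": {
  "rows": [
    [[4.5,0.2,0.06,0,0,0,0],[4.5,0.4,0.13,0,0,0,0],[4.5,0.6,0.2,0,0,0,0],[4.5,0.7,0.23,0,0,0,0],[4.5,0.7,0.23,0,0,0,0]]
  ]
}}

```text
t: 23.1
eef_pos: [0.4698, 0.215, 0.0106]
orientation: [[-0.95, -0.312, -0.001], [-0.312, 0.95, -0.001], [0.001, -0.0, -1.0]]
force: [-3.4, -1.5, 1.9]
finger_gap: 0.045
grip_force: 0.0
```

```bash
python3 -c "
from h import *
st()"
```

```text
t 23.10 corner xy -14.4 17.9 z 10.6 F [-3.7 -0.4  1.9] yaw y 108.2 q [ 0.73  0.37 -0.34 -0.   -0.86 -1.99] 0.044979060398654964
```

>>> {"op": "step_arm", "data": {
  "rows": [
    [[4.5,0.15,0.05,0,0,0,0],[4.5,0.15,0.05,0,0,0,0],[4.5,0,0,0,0.012,-0.038,0],[4.5,0.1,0.03,0,0.012,-0.038,0],[4.5,0.2,0.07,0,0.012,-0.038,0],[4.5,0.25,0.08,0,0.012,-0.038,0],[4.5,0.25,0.08,0,0.012,-0.038,0]]
  ]
}}

```text
t: 23.68
eef_pos: [0.4714, 0.2153, 0.0104]
orientation: [[-0.95, -0.312, 0.034], [-0.311, 0.95, 0.01], [-0.036, -0.001, -0.999]]
force: [-7.3, -1.6, 4.8]
finger_gap: 0.0453
grip_force: 2.3
```

```bash
python3 -c "
from h import *
st()"
```

```text
t 23.68 corner xy -12.7 17.7 z 10.4 F [-7.5  0.7  4.8] yaw y 108.2 q [ 0.74  0.35 -0.38  0.02 -0.81 -2.01] 0.04526418790391025
```

>>> {"op": "step_arm", "data": {
  "rows": [
    [[4.5,-1.5,-0.5,0,0,0,0],[4.5,-3.2,-1.0,0.5,0,0,0],[4.5,-4,-1.3,4,-0.012,0.038,0],[6,-5,-2,8,-0.012,0.038,0],[8,-6,-3,12,-0.012,0.038,0],[8.5,-6,-3.5,15,-0.012,0.038,0],[8.5,-6,-3.5,17,-0.012,0.038,0],[8.5,-6,-3.5,17,-0.012,0.038,0]]
  ]
}}

```text
t: 24.35
eef_pos: [0.416, 0.1828, 0.1865]
orientation: [[-0.95, -0.313, 0.009], [-0.313, 0.95, 0.006], [-0.011, 0.003, -1.0]]
force: [-0.2, 0.9, -0.4]
finger_gap: 0.0849
grip_force: 0.0
```

Run:
```python
from h import *
st();snap('wrist','w7.png');print(proj('wrist',np.array([.505,.235,.055])))
```

```text
t 24.35 corner xy -75.5 3.9 z 186.5 F [ 0.1  0.9 -0.4] yaw y 108.2 q [ 0.76  0.08 -0.22  0.   -1.26 -2.02] 0.08485920497523064
[295.98446824 299.26605545]
```

>>> {"op": "step_arm", "data": {
  "rows": [
    [[8.5,0,-4,2,0,0,0],[8.5,0,-8,3,0,0,0],[8.5,0,-12,3,0,0,0],[8.5,0,-16,3,0,0,0],[8.5,0,-20,3,0,0,0],[8.5,0,-24,3,0,0,0],[8.5,0,-26,3,0,0,0],[8.5,0,-26,3,0,0,0]]
  ]
}}

```text
t: 25.07
eef_pos: [0.4126, -0.0819, 0.2099]
orientation: [[-0.951, -0.309, -0.002], [-0.309, 0.951, -0.001], [0.002, -0.0, -1.0]]
force: [-0.4, 0.8, 0.1]
finger_gap: 0.0851
grip_force: 0.0
```

Run:
```python
from h import *
st();b=snap('top','t7.png');a=cv2.imread('pics/w7.png')
P=np.array([.505,.235,.055])
L=cv2.resize(a[190:330,180:380],(500,350),interpolation=cv2.INTER_CUBIC)
R=cv2.resize(b[205:275,190:250,::-1],(300,350),interpolation=cv2.INTER_CUBIC)
s=ctrl.get_image('scene');s=cv2.resize(s[220:285,205:305,::-1],(385,250),interpolation=cv2.INTER_CUBIC)
bot=np.zeros((250,800,3),np.uint8);bot[:,:385]=s
bot[:,400:733]=cv2.resize(b[100:310,160:440,::-1],(333,250))
cv2.imwrite('pics/p7.png',np.vstack([np.hstack([L,R]),bot]))
```

```text
t 25.07 corner xy -160.5 -246.7 z 209.9 F [-0.1  0.9  0.1] yaw y 108.0 q [ 0.18  0.01 -0.24  0.   -1.33 -1.44] 0.08509762660042275
```

View pics/p7.png

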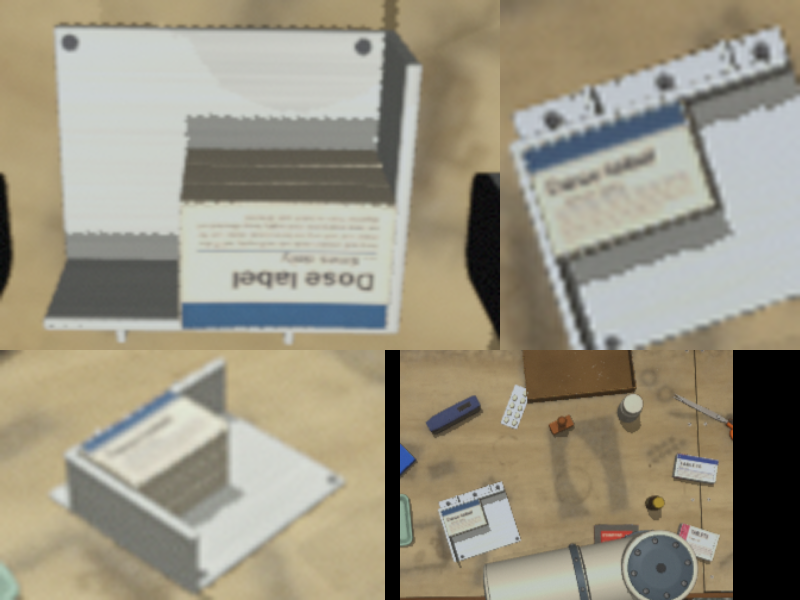

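All three faces line up in the wrist view. I'll check the vertical -y edge numerically before handing in.

Run:
```python
from h import *
a=cv2.imread('pics/w7.png',0).astype(float)
for v in range(250,272,2):
    r=a[v,225:360]; d=np.diff(r)
    i=int(np.argmin(d[:45])); w=np.clip(-d[max(0,i-2):i+3],0,None)
    k=80+int(np.argmax(np.abs(d[80:125])))
    print(v, round(225+(np.arange(max(0,i-2),i+3)*w).sum()/w.sum()+.5,2), 225+k, np.round(r[i+6]))
```

```text
250 254.1 339 90.0
252 253.84 338 89.0
254 253.44 338 93.0
256 253.34 338 89.0
258 253.09 338 88.0
260 252.62 338 90.0
262 252.47 338 93.0
264 252.38 338 90.0
266 252.1 337 89.0
268 251.61 337 90.0
270 251.75 337 139.0
```

```bash
python3 -c "
from bench import ctrl
print(ctrl.job_done())"
```

```text
the job is handed in; nothing more can be done
None
```

All three label pads are stacked label side up and flat in the corner, snug against both fences with edges in line, nothing else was touched, and the job was handed in at about 25 s.

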